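Seat a phone in the repair fixture

ROBOT

A 7-joint arm with a two-finger parallel gripper is mounted at the origin on the work surface. World frame = base frame: x ahead of the robot, y to its left, z up, the work surface at z = 0. Lengths are in m, angles in rad, forces in N, time in s.
With the tool pointing down it reaches from about 0.35 to 0.9 m from the base axis. Payload 8.1 kg.
Tool frame: the origin (TCP) lies midway between the tips of the shut fingers; the grasp point (between the pads) lies 19 mm behind it; z points along the fingers, y is the line along which they close (so a half turn about z gives the same grasp; the last joint's range is limited). The gripper opens to 92 mm and grips with 3 to 60 N. Pads are 19 mm wide; open, the fingers measure 130 mm over their backs; the gripper's body (75 mm by 190 mm) begins 47 mm behind the grasp point.
Start: joints at [-1.451, 0.434, 0.025, 1.573, -0.012, 1.134, -0.075], TCP at [0.138, 0.61, 0.188] pointing down, gripper open.
Joint ranges: [-2.62, 2.62], [-0.44, 2.09], [-1.27, 1.32], [0.08, 2.57], [-1.32, 4.46], [0.12, 2], [-2.74, 2.74]. Speed limits (rad/s): [2.22, 2.22, 3.01, 3.01, 3.14, 3.14, 3.14].

INTERFACE

Orientations are given as a rotation vector (axis times angle).
In Python, from cell import arm gives the robot as it stands.
- The arm moves only by the tool arm_command, never from a script. Its arguments are lists of equal length, an entry for each row: "dp": the shift along the tool's x, y, z in units of 25 mm (1.0 is 25 mm), a list of three; "angular": the turn, a rotation vector about the tool's x, y, z in units of 0.15 rad (1.0 is 0.15 rad), a list of three; "claw": the opening, from 0 (shut) to 1 (fully open). In form: {"dp": [[x, y, z], ...], "angular": [[rx, ry, rz], ...], "claw": [claw, ...]}. A call has 1 to 10 rows; each row shifts and turns the commanded pose from where the row before left it, along the tool's axes as they then stand; what a row does not reach is not made up. A row lasts 1/10 s, in which the tool goes at most 50 mm and 8.59 degrees, less where a joint would pass 70% of its speed; a pose out of reach is approached as far as the arm can. A call with a number of a shift or a turn outside -1 to 1 is refused whole. A call with a gripper value outside its range is refused whole. The fingers move at their own pace and stop on an object; "force" is the grip in N (left out, the last holds). Time passes only in rows, so rows that do not move let the fingers close. It gives the time, the measured TCP pose, the force, the opening and the grip force at its end, in the units of the state.
- arm.observe(): the state, without advancing time (a new reading comes with each control period).
- arm.get_image(name): name is "scene" or "side" or "wrist"; returns a dict with "frame" (480x640x3 uint8, red, green, blue), "z_map" (480x640 float32, m along the optical axis (not along the pixel's ray), 0 where there is no reading), "K" (3x3 intrinsics, pixels), "k1" (the pictures are not rectified: a ray, as slopes to the right and down, at radius r is drawn at 1 + k1 r^2 times it, then the intrinsics apply), "R" (3x3) and "t" (3): a world point X has camera coordinates R X + t. Camera axes: x right, y down, z forward; pixel columns grow to the right and rows downward; lengths in m; the calibration is good to about 2 mm. A picture is of the moment at which its call begins.
- arm.sign_off(): hands the job in; it is judged then, once.
The state is a dict: "clock": time; "joints": joint angles; "dq": joint speeds; "joint_efforts": joint torques, N m; "position": TCP position; "ee_rot": TCP orientation; "force": force on the tool from outside, world axes, zero at the start; "ft_torque": the same for the moment, N m; "width": opening from 0.0 (shut) to 1.0 (fully open); "gripper_force": force on a finger pad.
Only numpy, scipy, OpenCV 4.12 (cv2) and the standard library are available. Lean on these libraries where they do the work, as an engineer would, in place of code of your own. Each camera call takes 0.05 s, during which the arm holds its last target. There are 200 camera calls.

TASK

Square the loose phone up in the repair fixture for the next job: with the fingertips, push it along the bed until its long side lies flush along the fence and its short end touches the stop pin, and slide the jaw up so that it closes on the phone's other long side. Push gently, keep the phone flat on the bed (do not pick it up), and leave the other things on the bench where they are.

Things in the scene. Friction and masses are not known exactly. Their poses are not given: they have to be found in the camera images.
- fixture: Phone repair fixture fixed to the bench: aluminium plate 235 mm (x, from -140 to +95 mm) by 260 mm (y), bed (its top) 14 mm above the bench. Origin at bench height, midway in y. Its x points from the jaw to the fence, away from the robot. Fence: steel bar 250 mm long along y on the far side, inner face at x = +70 mm, 12 mm above the bed. The jaw slides along x on the middle line y = 0.
- stop_pin: Stop pin for the phone's short end: a black steel button 16 mm in diameter, 14 mm tall, fixed upright on the bed. Origin at the centre of its foot, at bed height. It stands at fixture x = +34 mm, y = +118 or -118 mm (changes from run to run; the other place shows only a small empty hole).
- phone_center (a point): Centre (half-way up) of the loose phone, flat on the bed, screen up: 72 mm (x) by 150 mm (y, its long axis) by 8 mm, about 0.2 kg; 1 to 3 N slides it. It starts skewed by up to 15 degrees between jaw and fence, clear of both and of the pin. Seated, its centre is at fixture x = +34 mm and 83 mm from the pin's axis.
- jaw (a joint): Travel of the jaw along the fixture's x, m: 0 fully open, growing towards the fence, end of travel 0.11. Its rubber-lined face (60 mm wide in y, 12 mm tall) is at fixture x = -95 mm + travel: 0.093 when closed on a phone that lies flush along the fence. It slides with about 3 N and stays where it is left; no spring, no lock.
- jaw_back (a point): Middle of the outer side of the jaw's upright steel thumb plate, pushed to close the jaw. The plate is 50 mm wide in y and stands 32 mm above the bed; this point is 16 mm above the bed and 31 mm behind the jaw's face (towards -x of the fixture).
- flux_jar: Bystander: small white lidded jar, 28 mm diameter, 30 mm tall, standing on one of the two near corners of the fixture's bed. Origin at the centre of its underside.
- screw_dish: Bystander: small steel dish, 32 mm diameter, 16 mm tall, on the other near corner of the bed. Origin at the centre of its underside.
- screwdriver: Bystander: precision screwdriver, 150 mm long, lying on the bench to one side of the fixture. Origin at its underside, near its middle; x along it.
- tweezers: Bystander: steel tweezers, 130 mm long, 8 mm high, lying on the bench to the other side of the fixture. Origin at its underside, middle; x along it.
- paste_tub: Bystander: white lidded tub with a label, 52 mm diameter, 48 mm tall, on the bench behind the fence. Origin at the centre of its underside.
- suction_cup: Bystander: black rubber suction cup, 48 mm diameter, 33 mm tall, on the bench behind the fence. Origin at the centre of its underside.
- cleaner_bottle: Bystander: clear bottle, 48 mm diameter, 120 mm tall, on the bench behind the fence. Origin at the centre of its underside.
Mind the look-alikes: they are no part of the job. Of the things like the part that bears phone_center, leave any that is green, pink or yellow; of the rest the larger one is meant.

How it is judged:
At the end, for the whole second after the job is handed in: The phone lies flat on the bed, its long side within 2.5 mm of the fence and in line with it within 0.025 rad (1.4 degrees), its short end within 2.5 mm of the stop pin, and the jaw is closed up to within 2.5 mm of the travel at which it touches the seated phone (travel above 0.0905) (x of phone_center in the frame of fixture above 0.0315 m and angle between the y axis of phone_center and the y axis of fixture, either way round below 0.025 rad and horizontal distance between phone_center and stop_pin below 0.0855 m and value of joint jaw above 0.0905 m and height (world z) of phone_center between 0.016 and 0.02 m and angle between phone_center's own z axis and vertical below 0.05 rad).
It fails at once if the phone is lifted off the bed or tipped (its centre more than 10 mm above where it lies, or tilted more than 0.2 rad) (height (world z) of phone_center above 0.028 m or angle between phone_center's own z axis and vertical above 0.2 rad).
It fails at once if the fingers press on the phone or squeeze it with more than 60 N (contact force between the fingers and phone above 60 N).
It fails at once if one of the other things on the bench is moved by more than 30 mm (distance of any of flux_jar, screw_dish, screwdriver, tweezers, paste_tub, suction_cup, cleaner_bottle from where it was at the start of the episode above 0.03 m).
It fails at once if a jar, the dish or the bottle is tipped over (angle between any of flux_jar, screw_dish, paste_tub, cleaner_bottle, suction_cup's own z axis and vertical above 0.6 rad).
It also fails if it takes over 51 s, if anything falls off the work surface, if the arm or the gripper's body presses on something with over 40 N, if the wrist force passes 120 N, or if a joint passes its speed limit or range.

## Working session

There is one attempt and no reset: what is moved stays moved. The work goes in short steps, Python scripts to look and compute and a tool call to move; the robot and the scene stay as the last step left them, time stands still between calls to the robot, and variables do not carry over. Pictures are saved under pics/ and viewed, at most 10 in all, crops included, and the job is handed in when it is done.

Besides the shell and the picture viewer there is one more tool, called after "Emit:" by a JSON object that holds its "fn" and its "kwargs", one argument or row to a line. arm_command: Moves the arm, as the interface text tells. Its arguments: {"type":"object","properties":{"dp":{"type":"array","items":{"type":"array","items":{"type":"number"}}},"angular":{"type":"array","items":{"type":"array","items":{"type":"number"}}},"claw":{"type":"array","items":{"type":"number"}},"force":{"type":"number"}},"required":["dp","angular","claw"]}

```bash
mkdir -p pics; cat > h.py <<'E'
import numpy as np,cv2
from cell import arm
def pix2w(im,u,v,z=None):
    K,R,t,k1=map(np.array,(im["K"],im["R"],im["t"],im["k1"]))
    d=np.array([(u-K[0,2])/K[0,0],(v-K[1,2])/K[1,1]]);s=d.copy()
    for _ in range(10): s=d/(1+k1*(s@s))
    r=np.array([s[0],s[1],1.])
    if z is None:
        return R.T@(r*im["z_map"][int(v),int(u)]-t)
    c=-R.T@t; w=R.T@r
    return c+w*(z-c[2])/w[2]
def save(im,n): cv2.imwrite("pics/"+n,im["frame"][:,:,::-1])
E
python3 - <<'E'
from h import *
import pickle
for n in("scene","side"):
    im=arm.get_image(n); save(im,n+"0.png"); pickle.dump(im,open(n+".pkl","wb"))
    print(n,-im["R"].T@im["t"])
s=arm.observe();print({k:np.round(v,3) for k,v in s.items()})
E
```

```text
scene [1.00295118 0.44414473 0.59711195]
side [ 0.17447736 -0.48440674  0.77322317]
{'clock': np.float64(0.1), 'joints': array([-1.451,  0.435,  0.025,  1.574, -0.012,  1.134, -0.075]), 'dq': array([-0.001, -0.003, -0.   , -0.002,  0.   ,  0.001, -0.001]), 'joint_efforts': array([ 3.0000e-03, -6.6912e+01,  9.8800e-01, -3.1514e+01, -6.0000e-02,
        3.7000e-02,  0.0000e+00]), 'position': array([0.138, 0.609, 0.187]), 'ee_rot': array([-3.490e-01, -3.122e+00,  2.000e-03]), 'force': array([-0.152,  0.187,  0.124]), 'ft_torque': array([ 0.02 , -0.006,  0.008]), 'gripper_force': np.float64(0.0), 'width': np.float64(1.0)}
```

View pics/scene0.png

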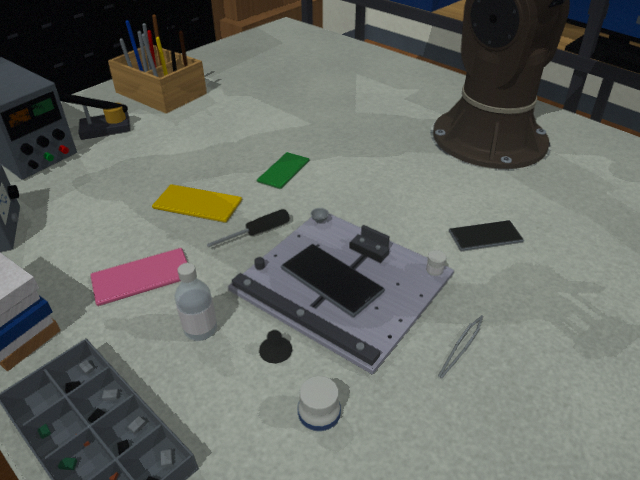

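View pics/side0.png

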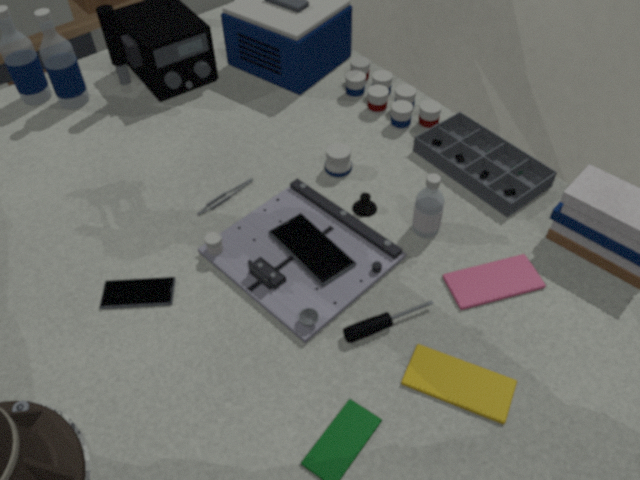

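Candidates in the scene image are the black phone on the bed (332,278), the small black phone on the bench (486,235), and the green (284,170), yellow (197,203) and pink (141,275) ones. The larger black one on the bed fits the description. The pin is at (259,263), and the jar and dish are on the near corners at (437,264) and (320,215).

```bash
python3 - <<'E'
import cv2
a=cv2.imread("pics/scene0.png")[200:375,220:460]
b=cv2.imread("pics/side0.png")[175:345,190:410]
cv2.imwrite("pics/c1.png",cv2.convertScaleAbs(cv2.resize(a,None,fx=3.3,fy=3.3,interpolation=2),alpha=1.5))
cv2.imwrite("pics/c2.png",cv2.convertScaleAbs(cv2.resize(b,None,fx=3.5,fy=3.5,interpolation=2),alpha=1.5))
E
```

```text
(no output)
```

View pics/c1.png

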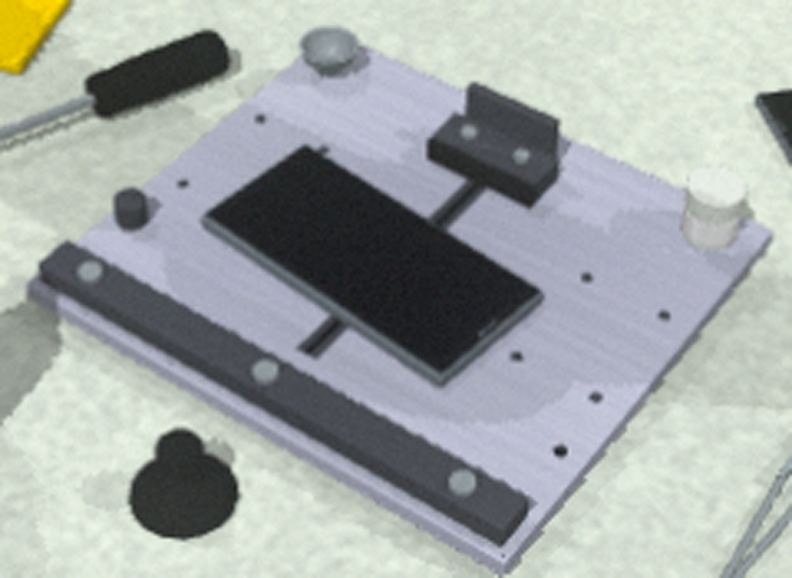

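View pics/c2.png

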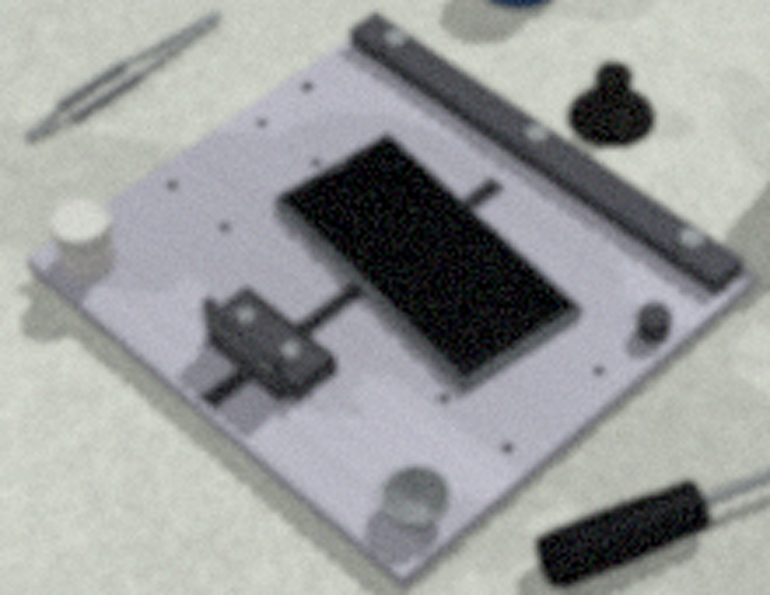

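The crops show the phone in the middle of the bed, skewed and clear of the fence, jaw and pin. c1 phone corners are (305,148), (205,220), (442,382) and (542,297). The pin top is at (130,197) in c1 and (655,313) in c2.

```bash
cat > fit.py <<'E'
from h import *
import pickle
from scipy.optimize import least_squares
A=lambda p:(220+p[0]/3.3-.35,200+p[1]/3.3-.35); B=lambda p:(190+p[0]/3.5-.35,175+p[1]/3.5-.35)
sc=pickle.load(open("scene.pkl","rb"));sd=pickle.load(open("side.pkl","rb"))
W=lambda im,T,l,z:np.array([pix2w(im,*T(p),z)[:2] for p in l])
def rigid(src,dst):
    f=lambda q:(np.array(src)@np.array([[np.cos(q[2]),np.sin(q[2])],[-np.sin(q[2]),np.cos(q[2])]])+q[:2]-dst).ravel()
    best=min((least_squares(f,[*dst.mean(0),a]) for a in(-2,-1,0,1,2)),key=lambda r:r.cost); return best.x,np.sqrt(2*best.cost/len(dst))
# plate: order (-140,?jar side),( +95, jar side),(+95,pin),(-140,pin)
for s in (1,-1):
  P=[(-.14,-s*.13),(.095,-s*.13),(.095,s*.13),(-.14,s*.13)]
  print(s,"scene",rigid(P,W(sc,A,[(770,235),(503,568),(33,283),(365,42)],.014)),"side",rigid([P[0],P[2],P[3]],W(sd,B,[(32,263),(752,282),(402,582)],.014)))
a=W(sc,A,[(305,148),(205,220),(442,382),(542,297)],.022);b=W(sd,B,[(465,385),(580,308),(388,136),(280,203)],.022)
for c in(a,b):
    d=(c[2]+c[3]-c[0]-c[1])/2; print("phone",c.mean(0),np.linalg.norm(d),np.arctan2(d[1],d[0]))
print("pin",W(sc,A,[(130,197)],.028),W(sd,B,[(655,313)],.028))
print("jaw plate top edge",W(sc,A,[(468,84),(558,122)],.046))
E
python3 fit.py
```

```text
1 scene (array([0.52886756, 0.06138718, 3.29488382]), np.float64(0.2347837939936807)) side (array([ 0.46735166, -0.04620579, -1.66070788]), np.float64(0.16285127915738196))
-1 scene (array([0.57351905, 0.06677292, 0.08678358]), np.float64(0.0070697915311532765)) side (array([0.57246921, 0.0612918 , 0.1122989 ]), np.float64(0.003094404270824861))
phone [0.56915459 0.0524934 ] 0.147126965259959 1.565694258013296
phone [0.56593845 0.05060058] 0.14459057095268993 1.571614381529228
pin [[ 0.62047025 -0.05276729]] [[ 0.62174482 -0.0487922 ]]
jaw plate top edge [[0.46576165 0.0229059 ]
 [0.45857008 0.07274103]]
```

Emit:
{"fn": "arm_command", "kwargs": {
  "dp": [
    [0,0,0],
    [0,0,0],
    [0,0,0],
    [-0.5,-1,0],
    [-0.5,-1,0],
    [-0.5,-1,0],
    [-0.5,-1,0],
    [-0.5,-1,0],
    [-0.5,-1,0],
    [-0.5,-1,0]
  ],
  "angular": [
    [0,0,-0.73],
    [0,0,-0.73],
    [0,0,-0.73],
    [0,0,0],
    [0,0,0],
    [0,0,0],
    [0,0,0],
    [0,0,0],
    [0,0,0],
    [0,0,0]
  ],
  "claw": [1,1,1,1,1,1,1,1,1,1]
}}

```text
clock: 1.1
position: [0.244, 0.4435, 0.1876]
ee_rot: [0.166, -3.137, 0.001]
force: [-0.3, 0.6, -0.2]
width: 0.999
gripper_force: 0.0
```

Emit:
{"fn": "arm_command", "kwargs": {
  "dp": [
    [-0.5,-1,0],
    [-0.5,-1,0],
    [-0.5,-1,0],
    [-0.5,-1,0],
    [-0.5,-1,0],
    [-0.5,-1,0],
    [-0.5,-1,0],
    [-0.5,-1,0],
    [-0.5,-1,0],
    [-0.5,-1,0]
  ],
  "angular": [
    [0,0,0],
    [0,0,0],
    [0,0,0],
    [0,0,0],
    [0,0,0],
    [0,0,0],
    [0,0,0],
    [0,0,0],
    [0,0,0],
    [0,0,0]
  ],
  "claw": [1,1,1,1,1,1,1,1,1,1]
}}

```text
clock: 2.1
position: [0.3945, 0.2081, 0.1877]
ee_rot: [0.166, -3.137, 0.0]
force: [0.1, -0.0, -0.7]
width: 0.999
gripper_force: 0.0
```

Emit:
{"fn": "arm_command", "kwargs": {
  "dp": [
    [-0.5,-1,0],
    [-0.5,-1,0],
    [-0.5,-1,0],
    [-0.5,-1,0],
    [-0.5,-1,0],
    [-0.5,-1,0],
    [-0.7,-1,0],
    [0,0,0],
    [0,0,0]
  ],
  "angular": [
    [0,0,0],
    [0,0,0],
    [0,0,0],
    [0,0,0],
    [0,0,0],
    [0,0,0],
    [0,0,0],
    [0,0,0],
    [0,0,0]
  ],
  "claw": [1,1,1,1,1,1,1,1,1]
}}

```text
clock: 3.0
position: [0.5045, 0.0446, 0.1874]
ee_rot: [0.163, -3.136, 0.0]
force: [-0.5, 1.1, -0.2]
width: 1.004
gripper_force: 0.0
```

```bash
python3 - <<'E'
from h import *
import pickle
im=arm.get_image("wrist");save(im,"w1.png");pickle.dump(im,open("w1.pkl","wb"))
s=arm.observe();print(s["position"],s["ee_rot"],s["joints"],-im["R"].T@im["t"])
E
```

```text
[0.50407077 0.04544928 0.18742949] [ 1.65702868e-01 -3.13612399e+00 -3.12427554e-04] [-0.45800662  0.24194412  0.32426787  1.87756879 -0.08913123  1.03705706
  1.57932833] [0.43731221 0.03741691 0.38482135]
```

View pics/w1.png

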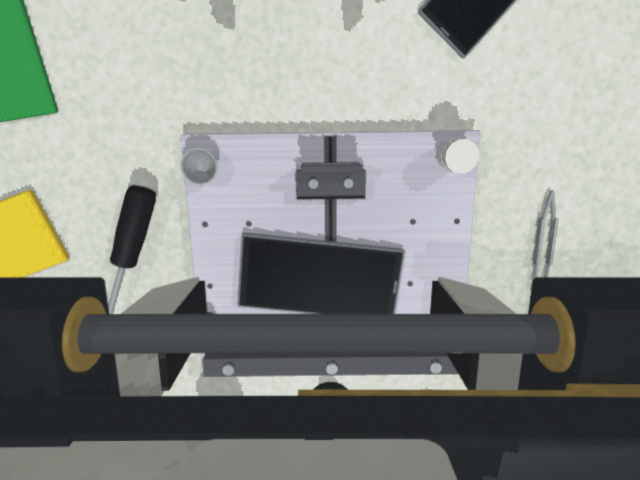

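Wrist view: near plate corners at (182,134) and (479,131), fence screws at (228,370), (332,369) and (436,368). The phone's near long edge runs from (245,235) to (403,249).

```bash
python3 - <<'E'
from h import *
import pickle
im=pickle.load(open("w1.pkl","rb"))
w=lambda l,z:np.array([pix2w(im,*p,z)[:2] for p in l])
c=w([(182,134),(479,131)],.014);s=w([(228,370),(332,369),(436,368)],.026)
d=c[1]-c[0];e=s[2]-s[0];print("corner",np.linalg.norm(d),np.arctan2(-d[0],d[1]),"screws",np.linalg.norm(e),np.arctan2(-e[0],e[1]))
th=(np.arctan2(-d[0],d[1])+np.arctan2(-e[0],e[1]))/2
fx=np.array([np.cos(th),np.sin(th)]);fy=np.array([-fx[1],fx[0]])
m=c.mean(0);O=m+.14*fx;print("th",th,"O",O,"screw mid in fix",[(s[1]-O)@fx,(s[1]-O)@fy])
F=lambda P:np.round(np.c_[(P-O)@fx,(P-O)@fy],4)
print("phone",F(w([(245,235),(403,249),(238,304)],.022)),"jaw face",F(w([(297,199),(366,198)],.026)),"jaw plate back",F(w([(300,163),(362,163)],.046)),"dish",F(w([(198,165)],.03)),"jar",F(w([(462,155)],.044)))
print("pin scene",F(np.array([[.6205,-.0528],[.6217,-.0488]])),"tcp",F(arm.observe()["position"][None,:2]))
E
```

```text
corner 0.25683340823017276 0.11327671871542426 screws 0.2020675733058747 0.11384089939948351
th 0.11355880905745389 O [0.57517692 0.06446208] screw mid in fix [np.float64(0.08254009243248661), np.float64(0.0006731621649004801)]
phone [[-0.0515 -0.0775]
 [-0.0369  0.0656]
 [ 0.0153 -0.0877]] jaw face [[-0.0844 -0.0296]
 [-0.0846  0.0306]] jaw plate back [[-0.1167 -0.0255]
 [-0.1162  0.0245]] dish [[-0.1147 -0.1123]] jar [[-0.1215  0.1052]]
pin scene [[ 0.0317 -0.1216]
 [ 0.0334 -0.1178]] tcp [[-0.0728 -0.0108]]
```

Emit:
{"fn": "arm_command", "kwargs": {
  "dp": [
    [-0.1,0,0.8],
    [0,0,0.8],
    [0,0,0.8],
    [0,0,0.8],
    [0,0,0.8],
    [0,0,0.8],
    [0,0,0.8],
    [0,0,0.6],
    [0,0,0.3],
    [0,0,0.2]
  ],
  "angular": [
    [0,0,-0.05],
    [0,0,0],
    [0,0,0],
    [0,0,0],
    [0,0,0],
    [0,0,0],
    [0,0,0],
    [0,0,0],
    [0,0,0],
    [0,0,0]
  ],
  "claw": [1,1,1,1,1,1,1,1,1,1]
}}

```text
clock: 4.05
position: [0.5066, 0.0462, 0.0199]
ee_rot: [0.179, -3.136, -0.001]
force: [0.1, 0.6, 0.4]
width: 0.999
gripper_force: 0.0
```

Emit:
{"fn": "arm_command", "kwargs": {
  "dp": [
    [0,0,0.1],
    [0,0,0],
    [-0.1,0,0],
    [-0.2,0,0],
    [-0.2,0,0],
    [-0.2,0,0]
  ],
  "angular": [
    [0,0,0],
    [0,0,0],
    [0,0,0],
    [0,0,0],
    [0,0,0],
    [0,0,0]
  ],
  "claw": [1,1,1,1,1,1]
}}

```text
clock: 4.65
position: [0.5254, 0.0474, 0.0181]
ee_rot: [-0.177, 3.136, 0.0]
force: [0.6, 0.2, -0.4]
width: 1.002
gripper_force: 0.0
```

Emit:
{"fn": "arm_command", "kwargs": {
  "dp": [
    [-0.15,0,0.03],
    [-0.15,0,0],
    [-0.15,0,0],
    [-0.15,0,0],
    [-0.15,0,0],
    [-0.15,0,0],
    [-0.15,0,0],
    [-0.15,0,0],
    [-0.1,0,0]
  ],
  "angular": [
    [0,0,0],
    [0,0,0],
    [0,0,0],
    [0,0,0],
    [0,0,0],
    [0,0,0],
    [0,0,0],
    [0,0,0],
    [0,0,0]
  ],
  "claw": [1,1,1,1,1,1,1,1,1]
}}

```text
clock: 5.55
position: [0.5572, 0.051, 0.0171]
ee_rot: [-0.178, 3.136, 0.0]
force: [-0.7, -0.0, 0.5]
width: 1.003
gripper_force: 0.0
```

```bash
cat >> h.py <<'E'
th=.1136;O=np.array([.5752,.0645]);fx=np.array([np.cos(th),np.sin(th)]);fy=np.array([-fx[1],fx[0]])
def F(P): P=np.atleast_2d(P)[:,:2]; return np.round(np.c_[(P-O)@fx,(P-O)@fy],4)
E
python3 - <<'E'
from h import *
s=arm.observe();print(F(s["position"]),s["position"][2],s["force"],2*np.arctan(abs(s["ee_rot"][0]/s["ee_rot"][1])))
E
```

```text
[[-0.0194 -0.0113]] 0.017094366892809507 [-0.71215511 -0.02487695  0.47802661] 0.11310684226902423
```

Emit:
{"fn": "arm_command", "kwargs": {
  "dp": [
    [-0.1,0,0],
    [-0.05,0,0],
    [-0.05,0,0],
    [-0.05,0,0],
    [-0.03,0,0]
  ],
  "angular": [
    [0,0,0],
    [0,0,0],
    [0,0,0],
    [0,0,0],
    [0,0,0]
  ],
  "claw": [1,1,1,1,1]
}}

```text
clock: 6.05
position: [0.5639, 0.0518, 0.0171]
ee_rot: [-0.178, 3.136, 0.0]
force: [0.4, -0.6, 0.4]
width: 1.003
gripper_force: 0.0
```

Emit:
{"fn": "arm_command", "kwargs": {
  "dp": [
    [-0.03,0,0],
    [-0.03,0,0],
    [0,0,0]
  ],
  "angular": [
    [0,0,0],
    [0,0,0],
    [0,0,0]
  ],
  "claw": [1,1,1]
}}

```text
clock: 6.35
position: [0.5654, 0.052, 0.0171]
ee_rot: [-0.178, 3.136, 0.0]
force: [-0.7, -0.3, -0.1]
width: 1.001
gripper_force: 0.0
```

Emit:
{"fn": "arm_command", "kwargs": {
  "dp": [
    [-0.04,0,0],
    [-0.04,0,0],
    [0,0,0]
  ],
  "angular": [
    [0,0,0],
    [0,0,0],
    [0,0,0]
  ],
  "claw": [1,1,1]
}}

```text
clock: 6.65
position: [0.5675, 0.0522, 0.0171]
ee_rot: [-0.178, 3.136, 0.0]
force: [-0.1, -0.3, 0.2]
width: 1.002
gripper_force: 0.0
```

```bash
python3 - <<'E'
from h import *
im=arm.get_image("side");save(im,"s2.png")
cv2.imwrite("pics/s2c.png",cv2.convertScaleAbs(cv2.resize(cv2.imread("pics/s2.png")[150:345,180:420],None,fx=3,fy=3,interpolation=2),alpha=1.5))
E
```

```text
(no output)
```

View pics/s2c.png

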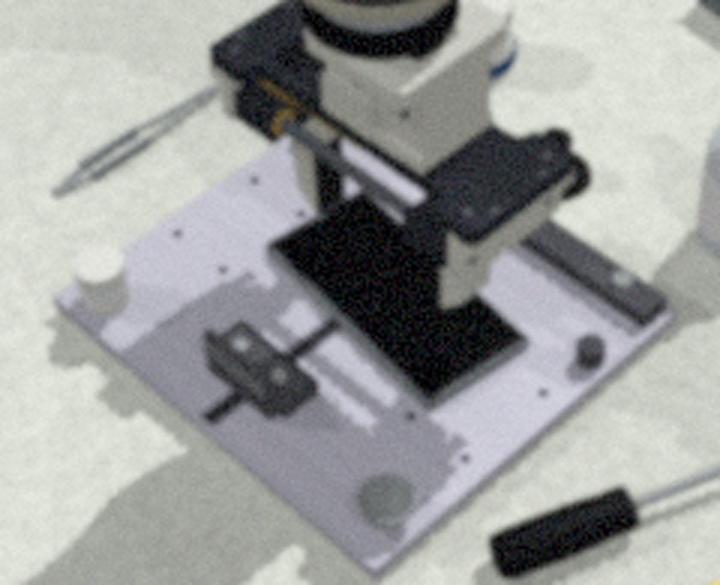

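The fingers have passed over the phone: its near edge is still at crop (275,245)–(430,400). Opening the gripper must raise the fingertips above the TCP, so I'll measure how much from the depth map.

```bash
python3 - <<'E'
from h import *
im=arm.get_image("side")
for n,(u0,u1,v0,v1) in {"near":(320,350,225,258),"far":(276,296,195,225)}.items():
    P=np.array([pix2w(im,u,v) for u in range(u0,u1) for v in range(v0,v1)]);f=F(P)
    m=(P[:,2]>.023)&(P[:,2]<.1)&(f[:,0]<.03)
    print(n,m.sum(),np.percentile(P[m,2],[0,1,5,20,50]))
    l=m&(P[:,2]<np.percentile(P[m,2],30)); print(F(P[l]).min(0),F(P[l]).max(0))
m=np.array([pix2w(im,u,v) for u,v in [(300,250),(310,260),(325,268)]]);print(m)
E
```

```text
near 219 [0.02303589 0.02305127 0.0232151  0.0235953  0.06839367]
[-0.0166 -0.0692] [ 0.0203 -0.0104]
far 277 [0.02313091 0.02319759 0.02387825 0.06262921 0.07553086]
[-0.022  0.033] [0.0181 0.059 ]
[[0.5487529  0.05883971 0.02032521]
 [0.54672663 0.02919342 0.02331039]
 [0.55643202 0.00248425 0.020451  ]]
```

Emit:
{"fn": "arm_command", "kwargs": {
  "dp": [
    [0.1,0,-0.1],
    [0.5,0,0],
    [0.8,0,0],
    [0.8,0,0],
    [0.3,0,0.1],
    [0,0,0],
    [0,0,0.1],
    [0,0,0.1],
    [0,0,0]
  ],
  "angular": [
    [0,0,0],
    [0,0,0],
    [0,0,0],
    [0,0,0],
    [0,0,0],
    [0,0,0],
    [0,0,0],
    [0,0,0],
    [0,0,0]
  ],
  "claw": [1,1,1,1,1,1,1,1,1]
}}

```text
clock: 7.65
position: [0.5057, 0.0451, 0.0117]
ee_rot: [0.178, -3.137, 0.0]
force: [0.3, -0.2, 0.1]
width: 1.001
gripper_force: 0.0
```

Emit:
{"fn": "arm_command", "kwargs": {
  "dp": [
    [0,0,0.05],
    [0,0,0.05],
    [0,0,0]
  ],
  "angular": [
    [0,0,0],
    [0,0,0],
    [0,0,0]
  ],
  "claw": [1,1,1]
}}

```text
clock: 7.95
position: [0.5052, 0.0451, 0.0094]
ee_rot: [0.178, -3.136, 0.0]
force: [0.6, -0.8, -0.6]
width: 0.997
gripper_force: 0.0
```

Confirmed, the TCP is below bed level with no contact. I'll keep lowering, watching the force.

Emit:
{"fn": "arm_command", "kwargs": {
  "dp": [
    [0,0,0.06],
    [0,0,0.06],
    [0,0,0]
  ],
  "angular": [
    [0,0,0],
    [0,0,0],
    [0,0,0]
  ],
  "claw": [1,1,1]
}}

```text
clock: 8.25
position: [0.505, 0.0451, 0.0064]
ee_rot: [0.178, -3.136, 0.0]
force: [-0.0, -0.2, -0.6]
width: 0.997
gripper_force: 0.0
```

Emit:
{"fn": "arm_command", "kwargs": {
  "dp": [
    [0,0,0.04],
    [0,0,0.04],
    [0,0,0]
  ],
  "angular": [
    [0,0,0],
    [0,0,0],
    [0,0,0]
  ],
  "claw": [1,1,1]
}}

```text
clock: 8.55
position: [0.5051, 0.0451, 0.0045]
ee_rot: [0.178, -3.136, -0.0]
force: [-0.7, -1.1, 0.1]
width: 0.997
gripper_force: 0.0
```

Emit:
{"fn": "arm_command", "kwargs": {
  "dp": [
    [0,0,0.04],
    [0,0,0.04],
    [0,0,0]
  ],
  "angular": [
    [0,0,0],
    [0,0,0],
    [0,0,0]
  ],
  "claw": [1,1,1]
}}

```text
clock: 8.85
position: [0.5051, 0.0451, 0.0025]
ee_rot: [0.178, -3.136, -0.0]
force: [-0.4, 1.2, -0.0]
width: 1.002
gripper_force: 0.0
```

Emit:
{"fn": "arm_command", "kwargs": {
  "dp": [
    [0,0,0.05],
    [0,0,0.03],
    [0,0,0]
  ],
  "angular": [
    [0,0,0],
    [0,0,0],
    [0,0,0]
  ],
  "claw": [1,1,1]
}}

```text
clock: 9.15
position: [0.5051, 0.0451, 0.0004]
ee_rot: [0.178, -3.136, -0.0]
force: [0.0, 0.5, 0.3]
width: 1.001
gripper_force: 0.0
```

Emit:
{"fn": "arm_command", "kwargs": {
  "dp": [
    [0,0,0.05],
    [0,0,0.03],
    [0,0,0]
  ],
  "angular": [
    [0,0,0],
    [0,0,0],
    [0,0,0]
  ],
  "claw": [1,1,1]
}}

```text
clock: 9.45
position: [0.5051, 0.0451, -0.0015]
ee_rot: [0.178, -3.136, -0.0]
force: [0.3, -0.0, 0.3]
width: 0.998
gripper_force: 0.0
```

Emit:
{"fn": "arm_command", "kwargs": {
  "dp": [
    [0,0,0.05],
    [0,0,0.03],
    [0,0,0]
  ],
  "angular": [
    [0,0,0],
    [0,0,0],
    [0,0,0]
  ],
  "claw": [1,1,1]
}}

```text
clock: 9.75
position: [0.5051, 0.0451, -0.0035]
ee_rot: [0.178, -3.136, -0.0]
force: [-0.1, 0.5, 0.7]
width: 1.002
gripper_force: 0.0
```

```bash
python3 - <<'E'
from h import *
im=arm.get_image("side")
K,R,t,k1=im["K"],im["R"],im["t"],im["k1"]
v,u=np.mgrid[140:345,180:420]
d=cv2.undistortPoints(np.stack([u.ravel(),v.ravel()],1).astype(np.float32).reshape(-1,1,2),K,np.array([k1,0,0,0],float))[:,0]
z=im["z_map"][140:345,180:420].ravel();P=(np.c_[d*z[:,None],z]-t)@R
f=F(P);
for y0,y1 in((-.085,-.05),(.03,.06)):
    m=(abs(f[:,0]+.072)<.018)&(f[:,1]>y0)&(f[:,1]<y1)
    print(np.histogram(P[m,2],np.arange(.008,.07,.003)))
cv2.imwrite("pics/s3c.png",cv2.convertScaleAbs(cv2.resize(im["frame"][170:325,190:410,::-1],None,fx=3.5,fy=3.5,interpolation=2),alpha=1.6))
E
```

```text
(array([  9, 241, 140,   1,   0,   0,   0,   0,   0,   2,   4,   3,   6,
        14,  23,  16,  13,  12,   3,   0]), array([0.008, 0.011, 0.014, 0.017, 0.02 , 0.023, 0.026, 0.029, 0.032,
       0.035, 0.038, 0.041, 0.044, 0.047, 0.05 , 0.053, 0.056, 0.059,
       0.062, 0.065, 0.068]))
(array([  6, 116,  90,   2,   0,   0,   0,   0,   3,  10,  14,  17,  22,
        14,  14,  17,  13,  15,  16,  16]), array([0.008, 0.011, 0.014, 0.017, 0.02 , 0.023, 0.026, 0.029, 0.032,
       0.035, 0.038, 0.041, 0.044, 0.047, 0.05 , 0.053, 0.056, 0.059,
       0.062, 0.065, 0.068]))
```

View pics/s3c.png

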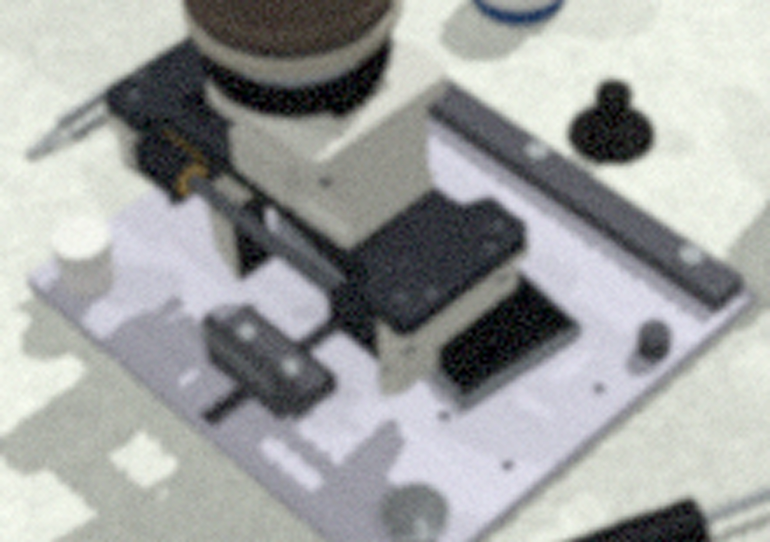

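Open tips sit much higher than the TCP (about z 0.033 here), so I'll raise the arm and push with the fingers shut, where the TCP is exact.

Emit:
{"fn": "arm_command", "kwargs": {
  "dp": [
    [0,0,-0.7],
    [0,0,-0.7],
    [0,0,0],
    [0,0,0],
    [0,0,0],
    [0,0,0],
    [0,0,0],
    [0,0,0]
  ],
  "angular": [
    [0,0,0],
    [0,0,0],
    [0,0,0],
    [0,0,0],
    [0,0,0],
    [0,0,0],
    [0,0,0],
    [0,0,0]
  ],
  "claw": [0,0,0,0,0,0,0,0],
  "force": 10
}}

```text
clock: 10.6
position: [0.5049, 0.045, 0.0312]
ee_rot: [0.178, -3.136, 0.0]
force: [-0.0, 0.3, 0.1]
width: 0.354
gripper_force: 0.0
```

Emit:
{"fn": "arm_command", "kwargs": {
  "dp": [
    [0,0,0.2],
    [0,0,0.2],
    [0,0,0.1],
    [0,0,0]
  ],
  "angular": [
    [0,0,0],
    [0,0,0],
    [0,0,0],
    [0,0,0]
  ],
  "claw": [0,0,0,0]
}}

```text
clock: 11.0
position: [0.5048, 0.045, 0.0185]
ee_rot: [0.178, -3.136, 0.0]
force: [-0.1, 0.0, -0.3]
width: 0.025
gripper_force: 0.0
```

Emit:
{"fn": "arm_command", "kwargs": {
  "dp": [
    [-0.2,0,0.05],
    [-0.2,0,0],
    [-0.2,0,0],
    [-0.2,0,0],
    [-0.2,0,0],
    [-0.2,0,0]
  ],
  "angular": [
    [0,0,0],
    [0,0,0],
    [0,0,0],
    [0,0,0],
    [0,0,0],
    [0,0,0]
  ],
  "claw": [0,0,0,0,0,0]
}}

```text
clock: 11.6
position: [0.5355, 0.0485, 0.0178]
ee_rot: [-0.178, 3.136, 0.0]
force: [0.8, 0.7, -0.1]
width: 0.008
gripper_force: 0.0
```

Emit:
{"fn": "arm_command", "kwargs": {
  "dp": [
    [-0.2,0,0],
    [-0.2,0,0],
    [-0.2,0,0],
    [-0.15,0,0],
    [-0.15,0,0]
  ],
  "angular": [
    [0,0,0],
    [0,0,0],
    [0,0,0],
    [0,0,0],
    [0,0,0]
  ],
  "claw": [0,0,0,0,0]
}}

```text
clock: 12.1
position: [0.5576, 0.0511, 0.0178]
ee_rot: [0.178, -3.136, -0.0]
force: [0.5, -0.1, -0.9]
width: 0.004
gripper_force: 0.0
```

```bash
cat >> h.py <<'E'
def phone(name="side"):
    """dark screen pixels projected at z=.022 -> min area rect in fixture frame"""
    im=arm.get_image(name);g=cv2.GaussianBlur(im["frame"],(3,3),0).max(2)
    m=(g<40).astype(np.uint8);v,u=np.nonzero(m)
    d=cv2.undistortPoints(np.stack([u,v],1).astype(np.float32).reshape(-1,1,2),im["K"],np.array([im["k1"],0,0,0],float))[:,0]
    w=np.c_[d,np.ones(len(d))]@im["R"];c=-im["R"].T@im["t"];P=c+w*((.022-c[2])/w[:,2])[:,None]
    zz=im["z_map"][v,u];Q=(np.c_[d*zz[:,None],zz]-im["t"])@im["R"];f=F(P)
    k=(abs(Q[:,2]-.022)<.006)&(f[:,0]>-.075)&(f[:,0]<.075)&(abs(f[:,1])<.115)
    b=f[k];print(name,len(b),np.percentile(b,[.5,99.5],axis=0).round(4).tolist(),"near edge/y slices:",[(y,np.percentile(b[abs(b[:,1]-y)<.005,0],[2,98]).round(4).tolist()) for y in(-.09,-.07,-.05,-.03,0,.03,.05) if (abs(b[:,1]-y)<.005).sum()>5])
    return im
E
python3 - <<'E'
from h import *
im=phone();im2=phone("scene")
a=im["frame"][150:345,190:410];b=im2["frame"][180:375,225:445]
cv2.imwrite("pics/s4c.png",cv2.convertScaleAbs(cv2.resize(np.hstack([a,b])[:,:,::-1],None,fx=1.8,fy=1.8,interpolation=2),alpha=1.6))
s=arm.observe();print(F(s["position"]),s["position"][2],s["force"])
E
```

```text
side 1934 [[-0.047, -0.082], [0.0199, 0.0597]] near edge/y slices: [(-0.07, [-0.0474, 0.0143]), (-0.05, [-0.0448, 0.0158]), (-0.03, [-0.0435, 0.0048]), (0, [-0.0396, 0.0198]), (0.03, [-0.0367, -0.0077]), (0.05, [-0.0339, 0.0046])]
scene 2786 [[-0.0474, -0.0843], [0.0272, 0.0575]] near edge/y slices: [(-0.09, [-0.0038, 0.0126]), (-0.07, [-0.0477, 0.0142]), (-0.05, [-0.0419, 0.0171]), (-0.03, [-0.0395, 0.0195]), (0, [-0.0631, 0.023]), (0.03, [-0.0357, 0.0265]), (0.05, [-0.0339, 0.0276])]
[[-0.0187 -0.0113]] 0.01782464254960367 [ 0.99418851 -0.43591333 -0.31967156]
```

View pics/s4c.png

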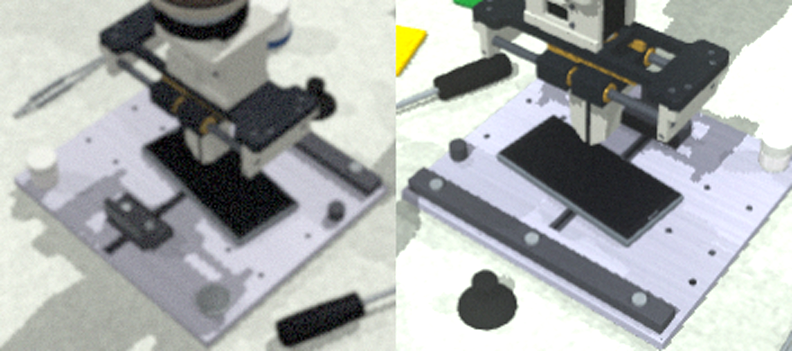

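```bash
python3 - <<'E'
from h import *
from scipy.optimize import least_squares
im=arm.get_image("scene");im2=arm.get_image("side")
def proj(im,X):
    return cv2.projectPoints(np.array([X],float),cv2.Rodrigues(np.array(im["R"]))[0],np.array(im["t"],float),np.array(im["K"],float),np.array([im["k1"],0,0,0],float))[0][0,0]
p=arm.observe()["position"]
print("tip in scene",proj(im,p),"side",proj(im2,p))
# triangulate: finger bottom middle, scene (337,259), side
a=(225+(597-396)/1.8,180+142/1.8);b=(190+207/1.8,150+163/1.8)
r=least_squares(lambda X:np.r_[proj(im,X)-a,proj(im2,X)-b],[.56,.05,.02]);print(a,b,r.x,r.fun,p)
for im,q in((im,a),(im2,b)):
    for dv in(-16,-12,-8,-4,-2): print(np.round(pix2w(im,q[0],q[1]+dv),3),end=" ")
    print()
    
E
```

```text
tip in scene [336.10243963 275.13586842] side [306.97262855 251.31019875]
(336.66666666666663, 258.8888888888889) (305.0, 240.55555555555554) [0.55386249 0.0493075  0.04812907] [ 0.33047433 -0.04526001  0.35883622  0.04197282] [0.55720746 0.05104597 0.01775326]
[0.567 0.06  0.095] [0.569 0.061 0.088] [0.568 0.061 0.08 ] [0.568 0.061 0.073] [0.568 0.061 0.069] 
[0.53  0.015 0.129] [0.547 0.039 0.09 ] [0.546 0.039 0.081] [0.546 0.038 0.073] [0.547 0.04  0.066]
```

Triangulation puts the shut fingertips about 30 mm above the reported TCP height, so the reported z doesn't match the tips. I'll back off behind the phone and find the bed by touch.

Emit:
{"fn": "arm_command", "kwargs": {
  "dp": [
    [0.5,0,0],
    [0.8,0,0],
    [0.8,0,0],
    [0,0,0.3],
    [0,0,0.4],
    [0,0,0.15],
    [0,0,0]
  ],
  "angular": [
    [0,0,0],
    [0,0,0],
    [0,0,0],
    [0,0,0],
    [0,0,0],
    [0,0,0],
    [0,0,0]
  ],
  "claw": [0,0,0,0,0,0,0]
}}

```text
clock: 13.0
position: [0.5053, 0.0451, -0.0043]
ee_rot: [0.178, -3.136, 0.0]
force: [0.0, -0.2, 0.1]
width: 0.006
gripper_force: 0.0
```

Emit:
{"fn": "arm_command", "kwargs": {
  "dp": [
    [0,0,0.08],
    [0,0,0.08],
    [0,0,0]
  ],
  "angular": [
    [0,0,0],
    [0,0,0],
    [0,0,0]
  ],
  "claw": [0,0,0]
}}

```text
clock: 13.3
position: [0.5052, 0.0451, -0.0076]
ee_rot: [0.178, -3.136, 0.0]
force: [-0.0, 0.1, 0.2]
width: 0.005
gripper_force: 0.0
```

```bash
python3 - <<'E'
from h import *
im=arm.get_image("side");im2=arm.get_image("scene")
a=im["frame"][190:310,210:350];b=im2["frame"][170:290,290:430]
cv2.imwrite("pics/s5c.png",cv2.convertScaleAbs(cv2.resize(np.hstack([a,b])[:,:,::-1],None,fx=2.8,fy=2.8,interpolation=2),alpha=1.6))
s=arm.observe();print(F(s["position"]),s["position"],s["force"])
E
```

```text
[[-0.0717 -0.0114]] [ 0.50529374  0.04509317 -0.00737963] [ 0.10955237  0.4063348  -1.17879679]
```

View pics/s5c.png

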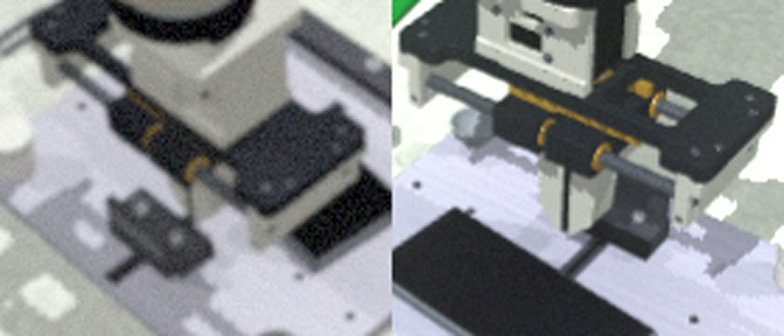

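```bash
python3 - <<'E'
from h import *
im=arm.get_image("scene")
for q,xf in(((353.5,253),-.0622),((396,249),-.035),((396,249),-.06)):   # finger bottom front edge, body end bottom: find z where ray hits fixture plane x=xf
    zs=np.linspace(0,.12,241);f=np.array([F(pix2w(im,*q,z))[0] for z in zs]);i=abs(f[:,0]-xf).argmin();print(q,xf,zs[i],f[i])
P=np.array([[*F(p)[0],p[2]] for p in(pix2w(im,u,v) for u in range(378,420,2) for v in range(225,252,2))])
m=(P[:,2]>.03)&(P[:,1]>.06)&(P[:,1]<.12)&(P[:,0]<-.02);print(m.sum(),np.percentile(P[m],[1,10,50,99],axis=0).round(3))
E
```

```text
(353.5, 253) -0.0622 0.0335 [-0.0621 -0.009 ]
(396, 249) -0.035 0.106 [-0.035   0.0765]
(396, 249) -0.06 0.0815 [-0.0601  0.0639]
128 [[-0.1    0.061  0.098]
 [-0.075  0.067  0.102]
 [-0.04   0.074  0.125]
 [-0.034  0.083  0.142]]
```

The tip is at about z 0.0335 and the gripper body at about 0.10, so the reported z is about 41 mm low and body clearance is fine. I'll lower about 14 mm more.

Emit:
{"fn": "arm_command", "kwargs": {
  "dp": [
    [0,0,0.2],
    [0,0,0.15],
    [0,0,0.1],
    [0,0,0]
  ],
  "angular": [
    [0,0,0],
    [0,0,0],
    [0,0,0],
    [0,0,0]
  ],
  "claw": [0,0,0,0]
}}

```text
clock: 13.85
position: [0.5048, 0.045, -0.0192]
ee_rot: [0.178, -3.136, 0.0]
force: [0.4, 0.5, -0.3]
width: 0.004
gripper_force: 0.0
```

Emit:
{"fn": "arm_command", "kwargs": {
  "dp": [
    [0,0,0.06],
    [0,0,0.04],
    [0,0,0]
  ],
  "angular": [
    [0,0,0],
    [0,0,0],
    [0,0,0]
  ],
  "claw": [0,0,0]
}}

```text
clock: 14.15
position: [0.5051, 0.0451, -0.0213]
ee_rot: [0.178, -3.136, -0.0]
force: [0.2, -0.2, 1.1]
width: 0.002
gripper_force: 0.0
```

Emit:
{"fn": "arm_command", "kwargs": {
  "dp": [
    [0,0,0.04],
    [0,0,0.02],
    [0,0,0]
  ],
  "angular": [
    [0,0,0],
    [0,0,0],
    [0,0,0]
  ],
  "claw": [0,0,0]
}}

```text
clock: 14.45
position: [0.5052, 0.0451, -0.0227]
ee_rot: [0.178, -3.137, -0.0]
force: [-0.7, -0.7, 0.3]
width: 0.005
gripper_force: 0.0
```

Next I'll find the bed by touch in 1 mm steps.

Emit:
{"fn": "arm_command", "kwargs": {
  "dp": [
    [0,0,0.04],
    [0,0,0.02],
    [0,0,0]
  ],
  "angular": [
    [0,0,0],
    [0,0,0],
    [0,0,0]
  ],
  "claw": [0,0,0]
}}

```text
clock: 14.75
position: [0.5051, 0.0451, -0.0243]
ee_rot: [0.178, -3.136, -0.0]
force: [0.1, -0.5, 0.3]
width: 0.005
gripper_force: 0.0
```

Emit:
{"fn": "arm_command", "kwargs": {
  "dp": [
    [0,0,0.05],
    [0,0,0]
  ],
  "angular": [
    [0,0,0],
    [0,0,0]
  ],
  "claw": [0,0]
}}

```text
clock: 14.95
position: [0.5053, 0.0451, -0.0246]
ee_rot: [-0.177, 3.136, 0.001]
force: [-3.7, -0.1, 14.0]
width: 0.002
gripper_force: 7.1
```

Emit:
{"fn": "arm_command", "kwargs": {
  "dp": [
    [0,0,0.05],
    [0,0,0]
  ],
  "angular": [
    [0,0,0],
    [0,0,0]
  ],
  "claw": [0,0]
}}

```text
clock: 15.15
position: [0.5054, 0.0451, -0.0248]
ee_rot: [-0.177, 3.136, 0.002]
force: [-8.1, -0.1, 33.3]
width: 0.003
gripper_force: 16.6
```

The bed is at reported z −0.0243. I'll lift 3 mm clear of it and push.

Emit:
{"fn": "arm_command", "kwargs": {
  "dp": [
    [0,0,-0.22],
    [0,0,0],
    [-0.2,0,0],
    [-0.2,0,0],
    [-0.2,0,0],
    [-0.2,0,0],
    [-0.2,0,0],
    [-0.2,0,0]
  ],
  "angular": [
    [0,0,0],
    [0,0,0],
    [0,0,0],
    [0,0,0],
    [0,0,0],
    [0,0,0],
    [0,0,0],
    [0,0,0]
  ],
  "claw": [0,0,0,0,0,0,0,0]
}}

```text
clock: 15.95
position: [0.5352, 0.0485, -0.0214]
ee_rot: [0.177, -3.136, 0.0]
force: [-0.5, 0.0, -0.1]
width: 0.006
gripper_force: 0.4
```

Emit:
{"fn": "arm_command", "kwargs": {
  "dp": [
    [-0.15,0,0],
    [-0.15,0,0],
    [-0.15,0,0],
    [-0.15,0,0],
    [-0.15,0,0]
  ],
  "angular": [
    [0,0,0],
    [0,0,0],
    [0,0,0],
    [0,0,0],
    [0,0,0]
  ],
  "claw": [0,0,0,0,0]
}}

```text
clock: 16.45
position: [0.5539, 0.0507, -0.0212]
ee_rot: [-0.178, 3.137, 0.0]
force: [-1.3, -0.5, -0.0]
width: 0.001
gripper_force: 0.4
```

```bash
python3 - <<'E'
from h import *
phone();phone("scene")
s=arm.observe();print(F(s["position"]),s["position"],s["force"])
E
```

```text
side 303 [[-0.0115, -0.109], [0.0692, -0.0108]] near edge/y slices: [(-0.07, [-0.0103, 0.051])]
scene 3056 [[-0.0172, -0.0815], [0.0571, 0.059]] near edge/y slices: [(-0.07, [-0.0099, 0.0518]), (-0.05, [-0.0092, 0.0528]), (-0.03, [-0.0078, 0.0542]), (0, [-0.0416, 0.0551]), (0.03, [-0.0051, 0.0564]), (0.05, [-0.0045, 0.0573])]
[[-0.0222 -0.0113]] [ 0.55442332  0.05071332 -0.02108174] [-0.27898453  0.27694978 -0.52856796]
```

The phone is moving and squaring up, with about 9–10 mm to go.

Emit:
{"fn": "arm_command", "kwargs": {
  "dp": [
    [-0.1,0,0],
    [-0.1,0,0],
    [-0.06,0,0],
    [-0.04,0,0],
    [-0.04,0,0],
    [0,0,0]
  ],
  "angular": [
    [0,0,0],
    [0,0,0],
    [0,0,0],
    [0,0,0],
    [0,0,0],
    [0,0,0]
  ],
  "claw": [0,0,0,0,0,0]
}}

```text
clock: 17.15
position: [0.5614, 0.0513, -0.0213]
ee_rot: [0.177, -3.135, 0.0]
force: [-4.5, -1.2, 3.2]
width: 0.006
gripper_force: 2.1
```

Emit:
{"fn": "arm_command", "kwargs": {
  "dp": [
    [-0.04,0,0],
    [-0.04,0,0],
    [0,0,0]
  ],
  "angular": [
    [0,0,0],
    [0,0,0],
    [0,0,0]
  ],
  "claw": [0,0,0]
}}

```text
clock: 17.45
position: [0.5621, 0.0511, -0.0214]
ee_rot: [0.177, -3.133, 0.001]
force: [-8.4, -2.3, 6.0]
width: 0.004
gripper_force: 4.2
```

```bash
python3 - <<'E'
from h import *
phone("scene")
s=arm.observe();print(F(s["position"]),s["force"])
E
```

```text
scene 3137 [[-0.0067, -0.081], [0.0639, 0.0598]] near edge/y slices: [(-0.07, [-0.0009, 0.0609]), (-0.05, [-0.0012, 0.061]), (-0.03, [-0.0005, 0.062]), (0, [-0.0421, 0.0624]), (0.03, [0.0008, 0.0634]), (0.05, [0.0013, 0.064])]
[[-0.0146 -0.0118]] [-7.7656271  -2.43611723  6.66637978]
```

Phone is against the fence. I'll back off, hop to its +y end and push towards the pin.

Emit:
{"fn": "arm_command", "kwargs": {
  "dp": [
    [0.2,0,0],
    [0,0,-0.8],
    [-0.2,0.7,-0.5],
    [-0.4,1,0],
    [-0.5,1,0],
    [-0.5,1,0],
    [-0.46,1,0.3],
    [0,0,0.5],
    [0,0,0.45],
    [0,0,0]
  ],
  "angular": [
    [0,0,0],
    [0,0,0],
    [0,0,0],
    [0,0,0],
    [0,0,0],
    [0,0,0],
    [0,0,0],
    [0,0,0],
    [0,0,0],
    [0,0,0]
  ],
  "claw": [0,0,0,0,0,0,0,0,0,0]
}}

```text
clock: 18.5
position: [0.5957, 0.1722, -0.0217]
ee_rot: [0.176, -3.134, 0.002]
force: [-1.3, 0.0, -1.3]
width: 0.005
gripper_force: 0.0
```

```bash
python3 - <<'E'
from h import *
phone("scene")
s=arm.observe();print(F(s["position"]),s["position"],s["force"],2*np.arctan(abs(s["ee_rot"][0]/s["ee_rot"][1])))
E
```

```text
scene 2686 [[-0.0003, -0.08], [0.0639, 0.0596]] near edge/y slices: [(-0.07, [-0.0002, 0.0602]), (-0.05, [0.0006, 0.0606]), (-0.03, [0.0118, 0.062]), (0, [0.0048, 0.0621]), (0.03, [0.0058, 0.063]), (0.05, [0.0179, 0.0642])]
[[0.0331 0.1045]] [ 0.59624472  0.17206918 -0.02080038] [-0.21785111 -0.0766861   0.74735837] 0.11157317450175872
```

Emit:
{"fn": "arm_command", "kwargs": {
  "dp": [
    [0,-0.25,0],
    [0,-0.25,0],
    [0,-0.2,0],
    [0,-0.2,0],
    [0,-0.2,0],
    [0,-0.2,0]
  ],
  "angular": [
    [0,0,0],
    [0,0,0],
    [0,0,0],
    [0,0,0],
    [0,0,0],
    [0,0,0]
  ],
  "claw": [0,0,0,0,0,0]
}}

```text
clock: 19.15
position: [0.6008, 0.141, -0.0198]
ee_rot: [-0.177, 3.136, 0.0]
force: [-0.6, 2.1, 0.1]
width: 0.003
gripper_force: 1.0
```

```bash
python3 - <<'E'
from h import *
phone("scene")
s=arm.observe();print(F(s["position"]),s["position"],s["force"])
E
```

```text
scene 2345 [[0.0042, -0.0809], [0.0641, 0.0586]] near edge/y slices: [(-0.07, [0.0083, 0.0604]), (-0.05, [0.0084, 0.0608]), (-0.03, [0.0046, 0.0617]), (0, [0.0131, 0.0623]), (0.03, [0.0176, 0.0638]), (0.05, [0.0366, 0.0645])]
[[0.0341 0.0721]] [ 0.60089126  0.14002437 -0.01977404] [ 0.65186079 -0.44789826  0.70790042]
```

Emit:
{"fn": "arm_command", "kwargs": {
  "dp": [
    [0,-0.1,0.06],
    [0,-0.15,0],
    [0,-0.15,0],
    [0,-0.15,0],
    [0,-0.1,0],
    [0,-0.05,0],
    [0,0,0]
  ],
  "angular": [
    [0,0,0],
    [0,0,0],
    [0,0,0],
    [0,0,0],
    [0,0,0],
    [0,0,0],
    [0,0,0]
  ],
  "claw": [0,0,0,0,0,0,0]
}}

```text
clock: 19.9
position: [0.6023, 0.1293, -0.0203]
ee_rot: [-0.183, 3.136, 0.008]
force: [-4.4, 11.2, 11.3]
width: 0.008
gripper_force: 8.2
```

Emit:
{"fn": "arm_command", "kwargs": {
  "dp": [
    [0,-0.05,0],
    [0,-0.05,0],
    [0,0,0]
  ],
  "angular": [
    [0,0,0],
    [0,0,0],
    [0,0,0]
  ],
  "claw": [0,0,0]
}}

```text
clock: 20.2
position: [0.6026, 0.1271, -0.0203]
ee_rot: [-0.184, 3.136, 0.009]
force: [-5.0, 11.3, 11.4]
width: 0.001
gripper_force: 8.4
```

Emit:
{"fn": "arm_command", "kwargs": {
  "dp": [
    [0,-0.05,0],
    [0,-0.03,0],
    [0,0,0]
  ],
  "angular": [
    [0,0,0],
    [0,0,0],
    [0,0,0]
  ],
  "claw": [0,0,0]
}}

```text
clock: 20.5
position: [0.6028, 0.1252, -0.0203]
ee_rot: [-0.184, 3.136, 0.009]
force: [-4.9, 11.1, 11.9]
width: 0.004
gripper_force: 8.5
```

```bash
python3 - <<'E'
from h import *
phone("scene")
s=arm.observe();print(F(s["position"]),s["position"],s["force"])
E
```

```text
scene 2312 [[0.0055, -0.097], [0.065, 0.0432]] near edge/y slices: [(-0.09, [0.0103, 0.0637]), (-0.07, [0.0195, 0.0645]), (-0.05, [0.0059, 0.0639]), (-0.03, [0.0063, 0.064]), (0, [0.0184, 0.0641]), (0.03, [0.0326, 0.0647])]
[[0.0343 0.0571]] [ 0.60277384  0.12513978 -0.02032307] [-6.06831741 11.58169324 12.43092551]
```

The phone is aligned and moving, but the tip is rubbing the bed (Fz 12 N). I'll lift 2 mm and continue.

Emit:
{"fn": "arm_command", "kwargs": {
  "dp": [
    [0,0,-0.1],
    [0,-0.05,0],
    [0,-0.05,0],
    [0,-0.05,0],
    [0,-0.05,0],
    [0,0,0]
  ],
  "angular": [
    [0,0,0],
    [0,0,0],
    [0,0,0],
    [0,0,0],
    [0,0,0],
    [0,0,0]
  ],
  "claw": [0,0,0,0,0,0]
}}

```text
clock: 21.15
position: [0.6038, 0.1158, -0.0186]
ee_rot: [-0.178, 3.136, 0.002]
force: [-1.9, 5.0, 6.0]
width: 0.007
gripper_force: 4.1
```

Emit:
{"fn": "arm_command", "kwargs": {
  "dp": [
    [0,-0.04,0],
    [0,-0.04,0],
    [0,0,0]
  ],
  "angular": [
    [0,0,0],
    [0,0,0],
    [0,0,0]
  ],
  "claw": [0,0,0]
}}

```text
clock: 21.45
position: [0.604, 0.1138, -0.0186]
ee_rot: [-0.178, 3.136, 0.002]
force: [-1.9, 5.6, 5.8]
width: 0.005
gripper_force: 4.1
```

```bash
python3 - <<'E'
from h import *
phone("scene")
s=arm.observe();print(F(s["position"]),s["position"],s["force"])
E
```

```text
scene 2320 [[0.0038, -0.1071], [0.0652, 0.0332]] near edge/y slices: [(-0.09, [0.0207, 0.064]), (-0.07, [0.0045, 0.0643]), (-0.05, [0.0041, 0.0639]), (-0.03, [0.0145, 0.0646]), (0, [0.0168, 0.0646]), (0.03, [0.0418, 0.0649])]
[[0.0342 0.0458]] [ 0.60401041  0.11384948 -0.01866325] [-1.79275541  5.24536218  5.57891146]
```

Emit:
{"fn": "arm_command", "kwargs": {
  "dp": [
    [0,-0.04,-0.04],
    [0,-0.04,0],
    [0,0,0]
  ],
  "angular": [
    [0,0,0],
    [0,0,0],
    [0,0,0]
  ],
  "claw": [0,0,0]
}}

```text
clock: 21.8
position: [0.6041, 0.1118, -0.018]
ee_rot: [-0.178, 3.137, 0.002]
force: [-0.8, 7.4, 2.4]
width: 0.012
gripper_force: 3.1
```

Emit:
{"fn": "arm_command", "kwargs": {
  "dp": [
    [0,-0.04,0],
    [0,-0.04,0],
    [0,0,0]
  ],
  "angular": [
    [0,0,0],
    [0,0,0],
    [0,0,0]
  ],
  "claw": [0,0,0]
}}

```text
clock: 22.1
position: [0.6042, 0.1116, -0.018]
ee_rot: [0.18, -3.136, -0.005]
force: [-1.9, 10.1, 2.9]
width: 0.005
gripper_force: 4.5
```

```bash
python3 - <<'E'
from h import *
phone("scene")
s=arm.observe();print(F(s["position"]),s["position"],s["force"])
E
```

```text
scene 2329 [[0.0032, -0.1087], [0.0652, 0.032]] near edge/y slices: [(-0.09, [0.0207, 0.0643]), (-0.07, [0.0037, 0.0642]), (-0.05, [0.0033, 0.0639]), (-0.03, [0.0161, 0.0646]), (0, [0.0164, 0.0646]), (0.03, [0.042, 0.065])]
[[0.0341 0.0435]] [ 0.60414697  0.11161079 -0.01797538] [-0.52304545 10.74938878  1.31634804]
```

Stalled on the pin with force rising to 10 N. Next I go up and over to behind the jaw.

Emit:
{"fn": "arm_command", "kwargs": {
  "dp": [
    [0,0.5,0],
    [0,0,-0.8],
    [0,0,-0.8],
    [0.3,0,-0.8],
    [0.9,-0.3,0],
    [1,-0.4,0],
    [1,-0.4,0],
    [1,-0.4,0],
    [1,-0.4,0],
    [1,-0.3,0]
  ],
  "angular": [
    [0,0,0],
    [0,0,0],
    [0,0,0],
    [0,0,0],
    [0,0,0],
    [0,0,0],
    [0,0,0],
    [0,0,0],
    [0,0,0],
    [0,0,0]
  ],
  "claw": [0,0,0,0,0,0,0,0,0,0]
}}

```text
clock: 23.15
position: [0.4541, 0.0474, 0.0419]
ee_rot: [0.175, -3.137, 0.002]
force: [-0.2, 0.6, -0.5]
width: 0.006
gripper_force: 0.0
```

Emit:
{"fn": "arm_command", "kwargs": {
  "dp": [
    [0.9,0,0],
    [0,0,0],
    [0,0,0]
  ],
  "angular": [
    [0,0,0],
    [0,0,0],
    [0,0,0]
  ],
  "claw": [0,0,0]
}}

```text
clock: 23.45
position: [0.4331, 0.046, 0.0422]
ee_rot: [-0.176, 3.136, -0.001]
force: [0.9, 1.1, -0.5]
width: 0.009
gripper_force: 0.0
```

```bash
python3 - <<'E'
from h import *
phone("scene");phone("side")
s=arm.observe();print(F(s["position"]),s["position"],s["force"],s["ee_rot"])
E
```

```text
scene 2993 [[0.0003, -0.1087], [0.0651, 0.0326]] near edge/y slices: [(-0.09, [0.002, 0.0643]), (-0.07, [0.0017, 0.0642]), (-0.05, [0.0015, 0.0638]), (-0.03, [0.0013, 0.0644]), (0, [0.0014, 0.0641]), (0.03, [0.0013, 0.0638])]
side 2481 [[0.0013, -0.105], [0.0675, 0.0341]] near edge/y slices: [(-0.09, [0.0028, 0.0665]), (-0.07, [0.0026, 0.0656]), (-0.05, [0.0028, 0.0656]), (-0.03, [0.0022, 0.0661]), (0, [0.0021, 0.0668]), (0.03, [0.0027, 0.0665])]
[[-0.1422 -0.0019]] [0.43409339 0.04643913 0.04222982] [0.10153498 1.072102   0.11585022] [-1.77217112e-01  3.13529344e+00 -3.74326945e-04]
```

The phone lies square. I'll lower behind the jaw plate and push.

Emit:
{"fn": "arm_command", "kwargs": {
  "dp": [
    [0,0.08,0.6],
    [0,0,0.6],
    [0,0,0.5],
    [0,0,0.2],
    [-0.2,0,0],
    [-0.3,0,0],
    [-0.3,0,0],
    [-0.3,0,0],
    [-0.3,0,0],
    [0,0,0]
  ],
  "angular": [
    [0,0,0],
    [0,0,0],
    [0,0,0],
    [0,0,0],
    [0,0,0],
    [0,0,0],
    [0,0,0],
    [0,0,0],
    [0,0,0],
    [0,0,0]
  ],
  "claw": [0,0,0,0,0,0,0,0,0,0]
}}

```text
clock: 24.55
position: [0.469, 0.0526, -0.0052]
ee_rot: [-0.178, 3.135, 0.0]
force: [-0.0, 0.4, -0.0]
width: 0.004
gripper_force: 0.0
```

Emit:
{"fn": "arm_command", "kwargs": {
  "dp": [
    [-0.3,0,0],
    [-0.3,0,0],
    [-0.3,0,0],
    [-0.3,0,0],
    [-0.3,0,0],
    [-0.3,0,0]
  ],
  "angular": [
    [0,0,0],
    [0,0,0],
    [0,0,0],
    [0,0,0],
    [0,0,0],
    [0,0,0]
  ],
  "claw": [0,0,0,0,0,0]
}}

```text
clock: 25.15
position: [0.5127, 0.0576, -0.0054]
ee_rot: [0.178, -3.137, -0.0]
force: [-1.9, -0.1, 1.5]
width: 0.001
gripper_force: 1.4
```

```bash
python3 - <<'E'
from h import *
im=arm.get_image("scene")
cv2.imwrite("pics/s6c.png",cv2.convertScaleAbs(cv2.resize(im["frame"][180:360,230:460,::-1],None,fx=3,fy=3,interpolation=2),alpha=1.6))
s=arm.observe();print(F(s["position"]),s["position"],s["force"])
E
```

```text
[[-0.0613  0.0002]] [ 0.51423553  0.05777938 -0.0053358 ] [-0.5760974  -0.57933053 -1.30788895]
```

View pics/s6c.png

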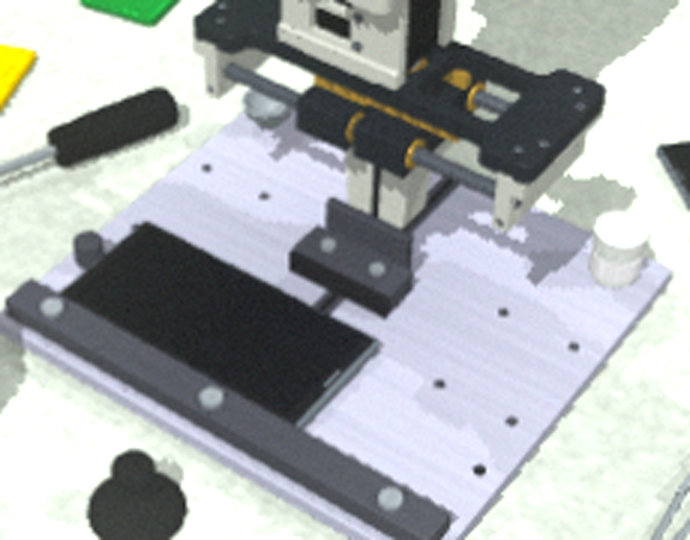

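The jaw is closing on the middle line; the phone sits along the fence (crop (65,290)–(300,425)) with its end at the pin (90,248). About 15 mm remains.

Emit:
{"fn": "arm_command", "kwargs": {
  "dp": [
    [-0.15,0,0],
    [-0.15,0,0],
    [-0.1,0,0],
    [-0.05,0,0],
    [-0.05,0,0],
    [0,0,0]
  ],
  "angular": [
    [0,0,0],
    [0,0,0],
    [0,0,0],
    [0,0,0],
    [0,0,0],
    [0,0,0]
  ],
  "claw": [0,0,0,0,0,0]
}}

```text
clock: 25.8
position: [0.5246, 0.0589, -0.0054]
ee_rot: [-0.178, 3.136, 0.0]
force: [-1.4, -0.2, -0.2]
width: 0.005
gripper_force: 0.8
```

Emit:
{"fn": "arm_command", "kwargs": {
  "dp": [
    [-0.05,0,0],
    [-0.05,0,0],
    [0,0,0]
  ],
  "angular": [
    [0,0,0],
    [0,0,0],
    [0,0,0]
  ],
  "claw": [0,0,0]
}}

```text
clock: 26.1
position: [0.5272, 0.0592, -0.0054]
ee_rot: [-0.178, 3.136, 0.0]
force: [-2.2, -0.3, -0.2]
width: 0.007
gripper_force: 0.9
```

Emit:
{"fn": "arm_command", "kwargs": {
  "dp": [
    [-0.05,0,0],
    [-0.05,0,0],
    [0,0,0]
  ],
  "angular": [
    [0,0,0],
    [0,0,0],
    [0,0,0]
  ],
  "claw": [0,0,0]
}}

```text
clock: 26.4
position: [0.5297, 0.0595, -0.0054]
ee_rot: [-0.178, 3.136, 0.0]
force: [-2.8, 2.0, -0.0]
width: 0.005
gripper_force: 0.9
```

Emit:
{"fn": "arm_command", "kwargs": {
  "dp": [
    [-0.05,0,0],
    [-0.03,0,0],
    [0,0,0]
  ],
  "angular": [
    [0,0,0],
    [0,0,0],
    [0,0,0]
  ],
  "claw": [0,0,0]
}}

```text
clock: 26.7
position: [0.5312, 0.0597, -0.0054]
ee_rot: [0.178, -3.136, -0.0]
force: [-2.8, -0.1, 2.1]
width: 0.001
gripper_force: 1.8
```

Emit:
{"fn": "arm_command", "kwargs": {
  "dp": [
    [-0.05,0,0],
    [-0.03,0,0],
    [0,0,0]
  ],
  "angular": [
    [0,0,0],
    [0,0,0],
    [0,0,0]
  ],
  "claw": [0,0,0]
}}

```text
clock: 27.0
position: [0.5311, 0.0597, -0.0056]
ee_rot: [0.177, -3.133, -0.0]
force: [-9.7, 0.5, 7.9]
width: 0.004
gripper_force: 4.9
```

Stalled at 10 N, so the jaw is closed on the phone. One more small squeeze, then retreat and check.

Emit:
{"fn": "arm_command", "kwargs": {
  "dp": [
    [-0.05,0,0],
    [-0.03,0,0],
    [0,0,0]
  ],
  "angular": [
    [0,0,0],
    [0,0,0],
    [0,0,0]
  ],
  "claw": [0,0,0]
}}

```text
clock: 27.3
position: [0.531, 0.0596, -0.0059]
ee_rot: [0.177, -3.129, 0.0]
force: [-15.7, 0.1, 12.2]
width: 0.008
gripper_force: 7.7
```

Emit:
{"fn": "arm_command", "kwargs": {
  "dp": [
    [0.3,0,0],
    [0.5,0,0],
    [0.5,0,0],
    [0,0,-0.8],
    [0,0,-1],
    [0,0,-1],
    [0,0,-1],
    [0.8,0,-1],
    [0,0,0]
  ],
  "angular": [
    [0,0,0],
    [0,0,0],
    [0,0,0],
    [0,0,0],
    [0,0,0],
    [0,0,0],
    [0,0,0],
    [0,0,0],
    [0,0,0]
  ],
  "claw": [0,0,0,0,0,0,0,0,0]
}}

```text
clock: 28.2
position: [0.4844, 0.0539, 0.1175]
ee_rot: [-0.176, 3.131, 0.002]
force: [-0.4, -0.5, 0.5]
width: 0.009
gripper_force: 0.0
```

```bash
python3 - <<'E'
from h import *
im2=phone("side");im=phone("scene")
a=im2["frame"][150:345,190:410];b=im["frame"][180:375,225:445]
K=lambda x:cv2.resize(x[:,:,::-1],None,fx=1.8,fy=1.8,interpolation=2)
cv2.imwrite("pics/s7c.png",cv2.convertScaleAbs(np.hstack([K(a),K(b)]),alpha=1.6))
E
```

```text
side 2612 [[-0.0331, -0.1052], [0.0681, 0.0344]] near edge/y slices: [(-0.09, [0.0024, 0.0665]), (-0.07, [0.0026, 0.0671]), (-0.05, [0.0024, 0.0667]), (-0.03, [-0.0259, 0.067]), (0, [-0.0348, 0.0667]), (0.03, [0.0003, 0.0664])]
scene 3178 [[-0.0089, -0.1088], [0.0651, 0.0326]] near edge/y slices: [(-0.09, [0.002, 0.0639]), (-0.07, [0.0018, 0.0642]), (-0.05, [0.0015, 0.0641]), (-0.03, [-0.0072, 0.0642]), (0, [-0.0082, 0.0639]), (0.03, [-0.0027, 0.0638])]
```

```bash
python3 -c "from cell import arm;print(arm.sign_off())"
```

```text
the job is handed in; nothing more can be done
None
```

I handed the job in at about 28 s: the phone is flush along the fence with its end against the stop pin, and the jaw is closed on it. I judged pin and jaw contact by the push stalling (about 10 N at the pin, 16 N at the jaw). Afterwards the cameras measured the phone straight along the fence; no pass/fail result came back.

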